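Release the latched key on the sealing-time selector

TASK

One of the four keys on the sealing-time selector has been left latched down. With the fingertips tap each key lightly, one at a time from the left-hand end to the right-hand end (as seen from the robot), and lift off after the last; a latched key feels stiff where the others give. Then press the latched key firmly until its catch lets go, and lift off so that all four keys stand up; do not push in any of the other keys, do not release the latched one while tapping, and leave the things around the box where they are.

Things in the scene. Friction and masses are not known exactly. Their poses are not given: they have to be found in the camera images.
- selector: grey box screwed to the table, 88 (x) x 216 (y) x 50 mm high, with a row of four identical square keys on its top. Origin under its centre, at table height; z up, +y along the row to the left-hand end as the robot sees it, -x the side facing the robot. Keys are centred on the box's x = 0 at y = +69, +23, -23 and -69 mm. A fixing strap 4 mm high sticks out 23 mm at each end.
- key_a_top (a point): centre of the flat top of key A: grey cap 34 (x) x 28 (y) mm, 46 mm from the next, gap of 18 mm between caps. It stands 20 mm above the box (70 mm over the table) when up and moves with the key; z up. Any of the four keys may be at any place in the row.
- key_a (a joint): how far key A is down, m: 0 up, 0.011 bottom stop. An up key is sprung: it starts to give at 1.5 N, then 0.6 N per mm, and returns when let go; more than 8 mm down is pushed in. The one latched key starts 3 mm down and hardly gives (about 0.5 mm) up to 7 N; pressed to about 7 mm down, which takes 8 to 14 N, its catch lets go for good and the key follows the finger back up to 0.
- key_b_top (a point): centre of the flat top of key B: grey cap 34 (x) x 28 (y) mm, 46 mm from the next, gap of 18 mm between caps. It stands 20 mm above the box (70 mm over the table) when up and moves with the key; z up. Any of the four keys may be at any place in the row.
- key_b (a joint): how far key B is down, m: 0 up, 0.011 bottom stop. An up key is sprung: it starts to give at 1.5 N, then 0.6 N per mm, and returns when let go; more than 8 mm down is pushed in. The one latched key starts 3 mm down and hardly gives (about 0.5 mm) up to 7 N; pressed to about 7 mm down, which takes 8 to 14 N, its catch lets go for good and the key follows the finger back up to 0.
- key_c_top (a point): centre of the flat top of key C: grey cap 34 (x) x 28 (y) mm, 46 mm from the next, gap of 18 mm between caps. It stands 20 mm above the box (70 mm over the table) when up and moves with the key; z up. Any of the four keys may be at any place in the row.
- key_c (a joint): how far key C is down, m: 0 up, 0.011 bottom stop. An up key is sprung: it starts to give at 1.5 N, then 0.6 N per mm, and returns when let go; more than 8 mm down is pushed in. The one latched key starts 3 mm down and hardly gives (about 0.5 mm) up to 7 N; pressed to about 7 mm down, which takes 8 to 14 N, its catch lets go for good and the key follows the finger back up to 0.
- key_d_top (a point): centre of the flat top of key D: grey cap 34 (x) x 28 (y) mm, 46 mm from the next, gap of 18 mm between caps. It stands 20 mm above the box (70 mm over the table) when up and moves with the key; z up. Any of the four keys may be at any place in the row.
- key_d (a joint): how far key D is down, m: 0 up, 0.011 bottom stop. An up key is sprung: it starts to give at 1.5 N, then 0.6 N per mm, and returns when let go; more than 8 mm down is pushed in. The one latched key starts 3 mm down and hardly gives (about 0.5 mm) up to 7 N; pressed to about 7 mm down, which takes 8 to 14 N, its catch lets go for good and the key follows the finger back up to 0.
- weight: black cast-iron knob weight, 52 mm across, 50 mm high, on the robot's side of the box; loose, not part of the work; origin under its centre
- marker_pen: marker pen lying, 135 mm long, 17 mm thick, on the robot's side of the box; loose, not part of the work; origin under its centre
- brush: turquoise hand brush with a bow handle, 30 x 85 x 55 mm, behind the box; loose, not part of the work; origin under its centre
- spice_jar: clear spice jar with white cap, 47 mm across, 98 mm high, behind the box; loose, not part of the work; origin under its centre
- ribbon: yellow roll of ribbon, 55 mm across, 32 mm high, off the left end of the box; loose, not part of the work; origin under its centre

How it is judged:
On the way, in this order (a step that is already met when the one before it is completed fails the run):
1. the left-hand end key is tapped, no other key being touched (((contact force between the fingers and key_a above 0.4 N and y of key_a_top in the frame of selector between 0.05 and 0.09 m and contact force between the fingers and key_b below 0.1 N and contact force between the fingers and key_c below 0.1 N and contact force between the fingers and key_d below 0.1 N) or (contact force between the fingers and key_b above 0.4 N and y of key_b_top in the frame of selector between 0.05 and 0.09 m and contact force between the fingers and key_a below 0.1 N and contact force between the fingers and key_c below 0.1 N and contact force between the fingers and key_d below 0.1 N) or (contact force between the fingers and key_c above 0.4 N and y of key_c_top in the frame of selector between 0.05 and 0.09 m and contact force between the fingers and key_a below 0.1 N and contact force between the fingers and key_b below 0.1 N and contact force between the fingers and key_d below 0.1 N) or (contact force between the fingers and key_d above 0.4 N and y of key_d_top in the frame of selector between 0.05 and 0.09 m and contact force between the fingers and key_a below 0.1 N and contact force between the fingers and key_b below 0.1 N and contact force between the fingers and key_c below 0.1 N))), for 0.05 s.
2. the second key from the left is tapped, no other key being touched (((contact force between the fingers and key_a above 0.4 N and y of key_a_top in the frame of selector between 0 and 0.05 m and contact force between the fingers and key_b below 0.1 N and contact force between the fingers and key_c below 0.1 N and contact force between the fingers and key_d below 0.1 N) or (contact force between the fingers and key_b above 0.4 N and y of key_b_top in the frame of selector between 0 and 0.05 m and contact force between the fingers and key_a below 0.1 N and contact force between the fingers and key_c below 0.1 N and contact force between the fingers and key_d below 0.1 N) or (contact force between the fingers and key_c above 0.4 N and y of key_c_top in the frame of selector between 0 and 0.05 m and contact force between the fingers and key_a below 0.1 N and contact force between the fingers and key_b below 0.1 N and contact force between the fingers and key_d below 0.1 N) or (contact force between the fingers and key_d above 0.4 N and y of key_d_top in the frame of selector between 0 and 0.05 m and contact force between the fingers and key_a below 0.1 N and contact force between the fingers and key_b below 0.1 N and contact force between the fingers and key_c below 0.1 N))), for 0.05 s.
3. the third key from the left is tapped, no other key being touched (((contact force between the fingers and key_a above 0.4 N and y of key_a_top in the frame of selector between -0.05 and 0 m and contact force between the fingers and key_b below 0.1 N and contact force between the fingers and key_c below 0.1 N and contact force between the fingers and key_d below 0.1 N) or (contact force between the fingers and key_b above 0.4 N and y of key_b_top in the frame of selector between -0.05 and 0 m and contact force between the fingers and key_a below 0.1 N and contact force between the fingers and key_c below 0.1 N and contact force between the fingers and key_d below 0.1 N) or (contact force between the fingers and key_c above 0.4 N and y of key_c_top in the frame of selector between -0.05 and 0 m and contact force between the fingers and key_a below 0.1 N and contact force between the fingers and key_b below 0.1 N and contact force between the fingers and key_d below 0.1 N) or (contact force between the fingers and key_d above 0.4 N and y of key_d_top in the frame of selector between -0.05 and 0 m and contact force between the fingers and key_a below 0.1 N and contact force between the fingers and key_b below 0.1 N and contact force between the fingers and key_c below 0.1 N))), for 0.05 s.
4. the right-hand end key is tapped, no other key being touched (((contact force between the fingers and key_a above 0.4 N and y of key_a_top in the frame of selector between -0.09 and -0.05 m and contact force between the fingers and key_b below 0.1 N and contact force between the fingers and key_c below 0.1 N and contact force between the fingers and key_d below 0.1 N) or (contact force between the fingers and key_b above 0.4 N and y of key_b_top in the frame of selector between -0.09 and -0.05 m and contact force between the fingers and key_a below 0.1 N and contact force between the fingers and key_c below 0.1 N and contact force between the fingers and key_d below 0.1 N) or (contact force between the fingers and key_c above 0.4 N and y of key_c_top in the frame of selector between -0.09 and -0.05 m and contact force between the fingers and key_a below 0.1 N and contact force between the fingers and key_b below 0.1 N and contact force between the fingers and key_d below 0.1 N) or (contact force between the fingers and key_d above 0.4 N and y of key_d_top in the frame of selector between -0.09 and -0.05 m and contact force between the fingers and key_a below 0.1 N and contact force between the fingers and key_b below 0.1 N and contact force between the fingers and key_c below 0.1 N))), for 0.05 s.
5. the finger is off all the keys and the latched key is still down (contact force between the fingers and key_a below 0.1 N and contact force between the fingers and key_b below 0.1 N and contact force between the fingers and key_c below 0.1 N and contact force between the fingers and key_d below 0.1 N and value of joint key_b above 0.0018 m), for 0.05 s.
6. the latched key has been pressed and has come up (value of joint key_b below 0.001 m), for 0.2 s.
At the end, for the whole second after the job is handed in: All four keys stand up (each less than 1 mm down), and the weight, marker, brush, spice jar and ribbon roll are within 15 mm of where they stood (value of joint each of key_a, key_b, key_c, key_d below 0.001 m and distance of each of weight, marker_pen, brush, spice_jar, ribbon from where it was at the start of the episode below 0.015 m); the robot touches nothing.
It fails at once if a key that was not latched is pushed in, more than 8.5 mm down (value of joint any of key_a, key_c, key_d above 0.0085 m).
It fails at once if a thing beside the box is moved more than 15 mm or lifted (distance of any of weight, marker_pen, brush, spice_jar, ribbon from where it was at the start of the episode above 0.015 m).
It also fails if it takes over 48 s, if anything falls off the work surface, if the arm or the gripper's body presses on something with over 40 N, if the wrist force passes 120 N, or if a joint passes its speed limit or range.

ROBOT

A 7-joint arm with a two-finger parallel gripper is mounted at the origin on the work surface; the furniture and walls round the work are solid. World frame = base frame: x ahead of the robot, y to its left, z up, the work surface at z = 0. Lengths are in m, angles in rad, forces in N, time in s.
With the tool pointing down it reaches from about 0.425 to 0.925 m from the base axis. Payload 6.8 kg.
Tool frame: the origin (TCP) lies between the finger pads; the fingertips stand 17 mm ahead of it and the grasp point (between the pads) lies 2 mm behind it; z points along the fingers, y is the direction in which the jaws open and shut (so a half turn about z gives the same grasp; the last joint's range is limited). The gripper opens to 85 mm and grips with 20 to 120 N. Pads are 22 mm wide; open, the fingers measure 114 mm over their backs; the gripper's body (76 mm by 85 mm) begins 54 mm behind the grasp point. The pads swing forward as they close: fully open they stand 13 mm farther back than shut.
Start: joints at [1.15, 0.477, 0.022, 1.555, -0.011, 1.109, -0.083], TCP at [0.208, -0.642, 0.248] pointing down, gripper open.
Joint ranges: [-2.96, 2.96], [-0.34, 2.1], [-1.41, 1.46], [0.24, 2.44], [-1.37, 4.51], [0.17, 1.92], [-2.96, 2.96]. Speed limits (rad/s): [2.39, 2.39, 3.14, 3.14, 3.14, 3.14, 3.14].

INTERFACE

Orientations are given as a unit quaternion [w, x, y, z].
In Python, from station import bot gives the robot as it stands. The module is installed in compiled form; this text tells all that it offers.
- The arm moves only by the tool carry_out, never from a script. Its argument "moves" is a list of rows, each a list of 3 entries, a list of its own where there are three numbers: the turn, a rotation vector about the tool's x, y, z in degrees, then the shift along the tool's x, y, z in cm, then the finger opening in cm, from 0 to 8.54. A call has 1 to 5 rows; each row is the pose to reach, as a shift and turn from the pose commanded when the call began, along the tool's axes at that moment; what a row does not reach only later rows make up. A row lasts 1/8 s, in which the tool goes at most 62.5 mm and 10.7 degrees, less where a joint would pass 70% of its speed; a pose out of reach is approached as far as the arm can. A call with a gripper value outside its range is refused whole. The fingers move at their own pace and stop on an object; "newtons" is the grip in N (left out, the last holds). Time passes only in rows, so rows that repeat a pose let the fingers close. It gives the time, the measured TCP pose, the force and the opening at its end, in the units of the state.
- bot.get_obs(): the state, without advancing time (a new reading comes with each control period).
- bot.read_camera(name): name is "side" or "top" or "wrist"; returns the picture (480x640x3 uint8, red, green, blue); there is no depth.
- bot.camera_info(name): a dict with "vertical_fov" (degrees; the focal length in pixels is half the picture's height over the tangent of half this angle, whatever the lens; pixels are square), "cx", "cy" (the principal point, pixels), "position" and "attitude" of the camera in the world. Camera axes: x right, y up, looking along -z (the intrinsics and any distortion apply to the point x, -y, -z); pixel columns grow to the right and rows downward; lengths in m; the calibration is good to about 2 mm. A picture is of the moment at which its call begins: read the wrist's pose just before it. camera_info takes no time and is no camera call; for the wrist camera it gives the pose at the moment of the call.
- bot.hand_in(): hands the job in, once; it reports no verdict.
Trained networks look in the newest picture that a camera, given by its name, has taken for a name from the list of things; names that differ only in an ending like _2 or _b are one class to them, and where a whole thing is asked for, a point or a joint stands for the part that bears it (a point fixed in the world has none). Each returns a list of dicts, best first, with "score" (0 to 1); they miss things now and then, are a little off and sometimes report something else, mostly with a low value. They report only what shows in the picture. A call takes as long as a camera call.
- bot.silhouettes(label, camera): "region" (480x640 bool, what is visible of it) and "location" ([column, row] in pixels, amid what is visible of it).
The state is a dict: "t": time; "q": joint angles; "joint_vel": joint speeds; "joint_torque": joint torques, N m; "eef_pos": TCP position; "tool_rot": TCP orientation; "contact_force": force on the tool from outside, world axes, zero at the start; "torque": the same for the moment, N m; "gripper_width": opening from 0.0 (shut) to 1.0 (fully open).
Only numpy, scipy, OpenCV 4.12 (cv2) and the standard library are available. Lean on these libraries where they do the work, as an engineer would, in place of code of your own. Each camera call takes 0.05 s, during which the arm holds its last target. There are 200 camera calls.

## Working session

There is one attempt and no reset: what is moved stays moved. The work goes in short steps, Python scripts to look and compute and a tool call to move; the robot and the scene stay as the last step left them, time stands still between calls to the robot, and variables do not carry over. Pictures are saved under pics/ and viewed, about 8 in all and at most 12, crops included, and the job is handed in when it is done.

Besides the shell and the picture viewer there is one more tool, called after "Call:" as a command line: name --argument value ..., lists and objects as JSON in quotes. carry_out: Moves the arm, as the interface text tells. Its arguments: {"type":"object","properties":{"moves":{"type":"array"},"newtons":{"type":"number"}},"required":["moves"]}

```bash
mkdir -p pics; python3 - <<'E'
from station import bot
import cv2
o=bot.get_obs();print({k:o[k] for k in('t','eef_pos','tool_rot','contact_force','gripper_width')})
for c in('side','top','wrist'):
    print(c,bot.camera_info(c)); cv2.imwrite(f'pics/{c}0.png',bot.read_camera(c)[:,:,::-1])
for n in('selector','key_a','weight','spice_jar','brush'):
    for d in bot.silhouettes(n,'top')[:5]: print(n,d['score'],d['location'],d['region'].sum())
E
```

```text
{'t': 0.0, 'eef_pos': array([ 0.20753818, -0.64173721,  0.24735557]), 'tool_rot': array([-8.45385507e-04,  9.87792512e-01,  1.55772915e-01, -1.94885073e-04]), 'contact_force': array([-0.01602528,  0.59027793,  0.35340575]), 'gripper_width': 1.0001877535302444}
side {'vertical_fov': 49.049558481488745, 'cx': 315.55258305407256, 'cy': 233.5647003194769, 'position': array([1.19653323, 0.424685  , 0.53252507]), 'attitude': array([0.53687558, 0.2829716 , 0.38365631, 0.69606   ])}
top {'vertical_fov': 44.28683289493084, 'cx': 315.9586705088954, 'cy': 237.3040354080164, 'position': array([0.32213118, 0.21866179, 1.00271332]), 'attitude': array([-0.69907948, -0.07023124,  0.07448064,  0.70767796])}
wrist {'vertical_fov': 69.71853150884674, 'cx': 320.4511976667443, 'cy': 242.93909574035663, 'position': array([ 0.28563644, -0.61587566,  0.37351287]), 'attitude': array([ 0.79819644, -0.13023586,  0.09545894, -0.58035218])}
selector 0.77 [320.6, 273.0] 5490
key_a 0.77 [361.7, 266.5] 388
key_a 0.71 [305.6, 269.2] 429
key_a 0.61 [279.2, 267.9] 405
key_a 0.55 [336.7, 269.6] 378
weight 0.64 [288.4, 330.8] 740
spice_jar 0.63 [270.9, 195.5] 1111
spice_jar 0.29 [289.7, 329.4] 794
brush 0.63 [350.6, 208.8] 737
```

View pics/top0.png

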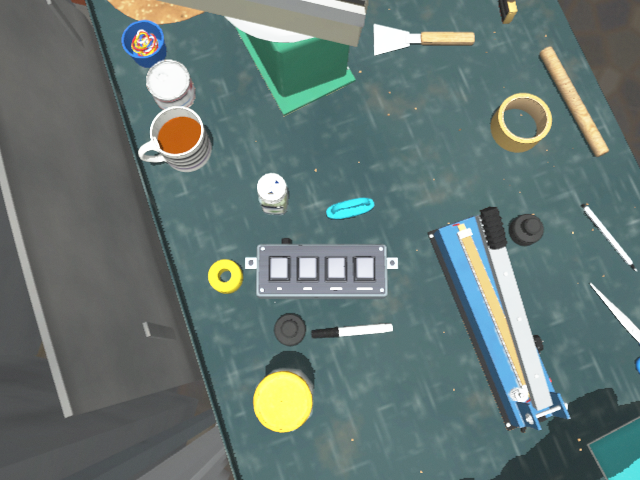

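View pics/side0.png

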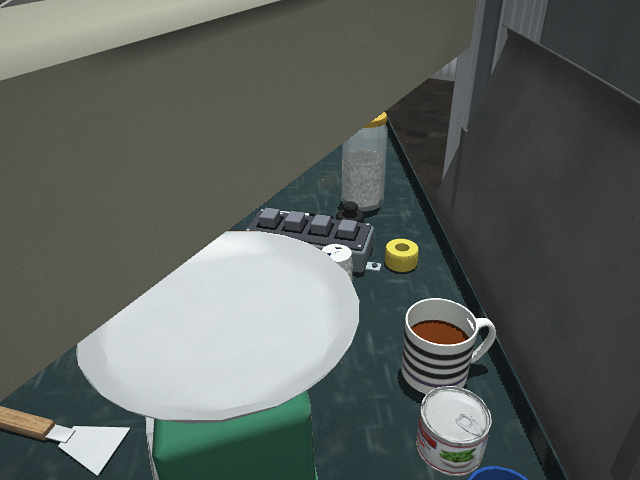

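```bash
cat > h.py <<'E'
from station import bot
import numpy as np, cv2
from scipy.spatial.transform import Rotation as R
def rot(q): return R.from_quat(np.r_[q[1:],q[0]])
def px2w(c,uv,z):
    i=bot.camera_info(c); f=240/np.tan(np.radians(i['vertical_fov']/2))
    d=rot(i['attitude']).apply([(uv[0]-i['cx'])/f,-(uv[1]-i['cy'])/f,-1]); p=i['position']
    return p+d*(z-p[2])/d[2]
E
python3 - <<'E'
from h import *
np.set_printoptions(precision=4,suppress=True)
bot.read_camera('top')
for d in bot.silhouettes('key_a','top')[:4]:
    print('key',px2w('top',d['location'],.07)); 
    print(cv2.minAreaRect(np.argwhere(d['region'])[:,::-1].astype(np.float32)))
d=bot.silhouettes('selector','top')[0]
r=cv2.boxPoints(cv2.minAreaRect(np.argwhere(d['region'])[:,::-1].astype(np.float32)))
# box top corners seen in the picture
for uv in([257,246],[386,244],[388,294],[258,297]): print('corner',px2w('top',uv,.05))
print('straps',px2w('top',[250,264],.004),px2w('top',[393,263],.004))
for n,z in(('weight',.05),('marker_pen',.017),('brush',.05),('spice_jar',.098),('ribbon',.032)):
    for d in bot.silhouettes(n,'top')[:1]: print(n,d['score'],px2w('top',d['location'],z))
print('cup',px2w('top',[283,401],.12), px2w('top',[290,90],.1),px2w('top',[300,15],.3))
o=bot.get_obs();print(rot(o['tool_rot']).as_matrix(),o['t'])
E
```

```text
key [0.4646 0.2215 0.07  ]
((307.0, 268.0), (22.0, 16.0), 90.0)
key [0.4644 0.1806 0.07  ]
((335.5, 268.5), (21.0, 17.0), 90.0)
key [0.4652 0.1356 0.07  ]
((363.5, 269.0), (22.0, 19.0), 90.0)
key [0.47   0.2684 0.07  ]
((278.5, 268.0), (22.0, 17.0), 90.0)
corner [0.5067 0.3088 0.05  ]
corner [0.5076 0.0964 0.05  ]
corner [0.4251 0.0962 0.05  ]
corner [0.4228 0.3065 0.05  ]
straps [0.4844 0.3248 0.004 ] [0.4832 0.0797 0.004 ]
weight 0.88 [0.3696 0.2566 0.05  ]
marker_pen 0.71 [0.3682 0.1528 0.017 ]
brush 0.79 [0.5698 0.1537 0.05  ]
spice_jar 0.88 [0.5816 0.2831 0.098 ]
ribbon 0.76 [0.455  0.3706 0.032 ]
cup [0.2646 0.2628 0.12  ] [0.7583 0.2516 0.1   ] [0.7682 0.2307 0.3   ]
[[ 0.9515  0.3077  0.0001]
 [ 0.3077 -0.9515 -0.    ]
 [ 0.      0.0001 -1.    ]] 0.8
```

View pics/wrist0.png

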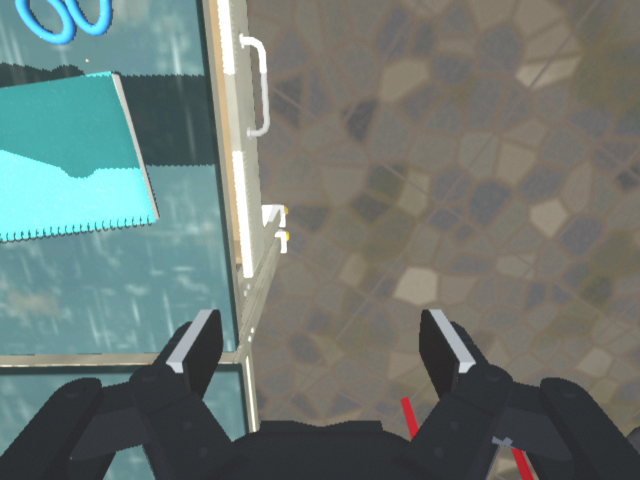

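The top view shows the selector at about (321, 270) px with four keys at columns 279–364. The weight (290, 330) and pen (350, 330) lie on the robot's side, and the jar, brush and ribbon are where the task text puts them. In the side view the arm and plate hide part of the box. The wrist view shows only the floor and the table edge. The box centre works out at about (0.466, 0.202), and the measured sizes and key pitch agree with those given. I'll move in high, with the fingers shut.

Call:
carry_out --moves '[[[0,0,9],[10.5,-6.5,-5.3],0],[[0,0,17.9],[21.3,-13.3,-5.3],0],[[0,0,17.9],[21.3,-13.3,-5.3],0],[[0,0,17.9],[21.3,-13.3,-5.3],0],[[0,0,17.9],[21.3,-13.3,-5.3],0]]' --newtons 40

```text
t: 1.42
eef_pos: [0.374, -0.4459, 0.3024]
tool_rot: [-0.0, 1.0, 0.005, 0.001]
contact_force: [-0.3, -0.3, 0.2]
gripper_width: -0.004
```

```bash
python3 -c "
from h import *
o=bot.get_obs();print(o['t'],o['eef_pos'],o['q'],rot(o['tool_rot']).as_matrix().round(3),o['contact_force'],o['gripper_width'])"
```

```text
1.425 [ 0.37401574 -0.44589053  0.3023817 ] [ 7.71748883e-01  2.77127217e-01 -5.94520375e-03  1.72082261e+00
 -8.26374996e-04  1.14188900e+00 -7.95334770e-01] [[ 1.     0.009  0.003]
 [ 0.009 -1.     0.   ]
 [ 0.003 -0.    -1.   ]] [-0.25145841 -0.32177785  0.16781984] -0.003502201759928823
```

Call:
carry_out --moves '[[[0,0,0],[12.6,-27.6,0],0],[[0,0,0],[12.6,-27.6,0],0],[[0,0,0],[12.6,-27.6,0],0],[[0,0,0],[12.6,-27.6,0],0],[[0,0,0],[12.6,-27.6,0],0]]'

```text
t: 2.05
eef_pos: [0.4959, -0.1728, 0.3015]
tool_rot: [0.0, 1.0, 0.0, 0.0]
contact_force: [0.5, -0.4, 0.1]
gripper_width: 0.0
```

Call:
carry_out --moves '[[[0,0,0],[-3.4,-30.0,0],0],[[0,0,0],[-3.4,-30.0,0],0],[[0,0,0],[-3.4,-30.0,0],0],[[0,0,0],[-3.4,-30.0,0],0],[[0,0,0],[-3.4,-30.0,0],0]]'

```text
t: 2.68
eef_pos: [0.4611, 0.1273, 0.3016]
tool_rot: [-0.0, 1.0, 0.0, 0.0]
contact_force: [0.4, 0.1, 0.3]
gripper_width: -0.005
```

```bash
python3 -c "
from h import *
np.set_printoptions(precision=4,suppress=True)
o=bot.get_obs();print(o['t'],o['eef_pos'],o['q'],rot(o['tool_rot']).as_matrix().round(3),o['contact_force'],o['gripper_width'])
cv2.imwrite('pics/wrist1.png',bot.read_camera('wrist')[:,:,::-1])
for d in bot.silhouettes('key_a','wrist')[:5]:print(d['score'],d['location'],px2w('wrist',d['location'],.07),cv2.minAreaRect(np.argwhere(d['region'])[:,::-1].astype(np.float32)))
"
```

```text
2.675 [0.4611 0.1273 0.3016] [ 0.0066  0.1271 -0.4411  1.9199  0.061   1.1066 -2.0293] [[ 1.     0.     0.001]
 [ 0.    -1.     0.   ]
 [ 0.001 -0.    -1.   ]] [0.4084 0.122  0.2792] -0.004605762219619028
0.95 [186.3, 200.3] [0.4683 0.274  0.07  ] ((188.5, 199.5), (33.0, 33.0), 90.0)
0.75 [274.6, 203.1] [0.4661 0.1811 0.07  ] ((272.5, 201.0), (34.0, 27.0), 90.0)
0.71 [229.8, 199.4] [0.4696 0.2281 0.07  ] ((230.0, 200.0), (34.0, 30.0), 90.0)
```

View pics/wrist1.png

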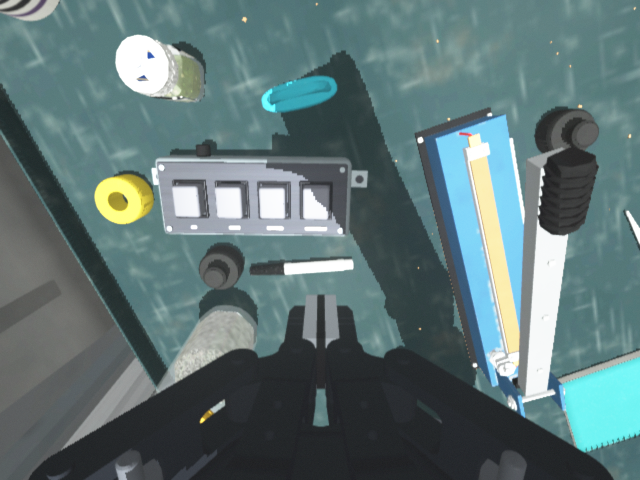

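The wrist view shows all four keys, at (188, 199), (230, 200), (273, 201) and about (317, 200) px. The jar with the yellow lid stands behind the gripper. Key 1 is then at about (0.467, 0.272), which agrees with the top view to 3 mm.

Call:
carry_out --moves '[[[0,0,0],[0.4,-6,0],0],[[0,0,0],[0.6,-12,0],0],[[0,0,0],[0.6,-14.5,2],0],[[0,0,0],[0.6,-14.5,8],0],[[0,0,0],[0.6,-14.5,12],0]]'

```text
t: 3.4
eef_pos: [0.4674, 0.2691, 0.1789]
tool_rot: [0.001, 1.0, -0.0, -0.001]
contact_force: [0.5, 0.1, -0.2]
gripper_width: -0.0
```

```bash
python3 -c "
from h import *
np.set_printoptions(precision=4,suppress=True)
o=bot.get_obs();print(o['t'],o['eef_pos'],o['q'],rot(o['tool_rot']).as_matrix().round(3),o['contact_force'],o['gripper_width'])
cv2.imwrite('pics/wrist2.png',bot.read_camera('wrist')[:,:,::-1])
for d in bot.silhouettes('key_a','wrist')[:5]:print(d['score'],d['location'],px2w('wrist',d['location'],.07),cv2.minAreaRect(np.argwhere(d['region'])[:,::-1].astype(np.float32)))
"
```

```text
3.4 [0.4674 0.2691 0.1789] [-0.2348  0.3815 -0.4973  1.9203  0.2298  0.8974 -2.4182] [[ 1.    -0.001 -0.001]
 [-0.001 -1.    -0.002]
 [-0.001  0.002 -1.   ]] [ 0.4848  0.0916 -0.1654] -8.199315711021156e-05
0.83 [443.0, 240.5] [0.4701 0.1803 0.07  ] ((441.0304870605469, 241.72560119628906), (45.49779510498047, 51.571529388427734), 6.340191841125488)
0.83 [499.7, 243.9] [0.4674 0.1393 0.07  ] ((503.0, 242.5), (51.0, 54.0), 90.0)
0.71 [316.1, 241.1] [0.4699 0.2708 0.07  ] ((318.0, 239.5), (47.0, 38.0), 90.0)
0.6 [379.6, 238.0] [0.4721 0.2257 0.07  ] ((380.4402160644531, 241.05540466308594), (42.62233352661133, 51.0391845703125), 2.2025983333587646)
```

View pics/wrist2.png

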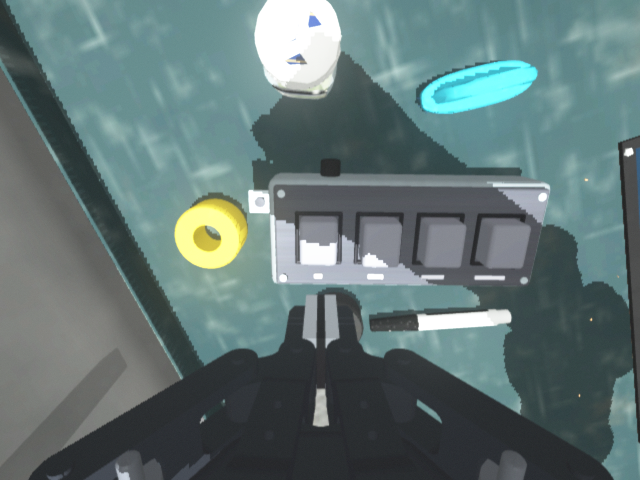

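The wrist view shows the keys at (318, 240), (380, 241), (441, 242) and (503, 243) px. The fingers are in line with key 1, and nothing stands under the gripper body. Now I'll go down to just above key 1.

Call:
carry_out --moves '[[[0,0,0],[0.2,-0.3,4],0],[[0,0,0],[0.2,-0.3,7.5],0],[[0,0,0],[0.2,-0.3,8.6],0],[[0,0,0],[0.2,-0.3,8.6],0]]'

```text
t: 4.0
eef_pos: [0.4701, 0.2737, 0.0962]
tool_rot: [-0.0, 1.0, -0.0, 0.0]
contact_force: [0.3, 0.5, 1.0]
gripper_width: 0.0
```

Call:
carry_out --moves '[[[0,0,0],[0,0,0.2],0],[[0,0,0],[0,0,0.4],0],[[0,0,0],[0,0,0.4],0]]'

```text
t: 4.38
eef_pos: [0.4694, 0.2739, 0.0918]
tool_rot: [-0.0, 1.0, 0.0, 0.0]
contact_force: [-0.3, -0.3, -0.2]
gripper_width: -0.001
```

Call:
carry_out --moves '[[[0,0,0],[0,0,0.1],0],[[0,0,0],[0,0,0.2],0],[[0,0,0],[0,0,0.2],0]]'

```text
t: 4.75
eef_pos: [0.4691, 0.2738, 0.0892]
tool_rot: [0.0, 1.0, 0.0, -0.0]
contact_force: [-0.0, 0.2, 0.1]
gripper_width: 0.002
```

Call:
carry_out --moves '[[[0,0,0],[0,0,0.1],0],[[0,0,0],[0,0,0.2],0],[[0,0,0],[0,0,0.2],0]]'

```text
t: 5.12
eef_pos: [0.4691, 0.2738, 0.0872]
tool_rot: [0.0, 1.0, 0.0, -0.0]
contact_force: [0.1, -0.2, 0.1]
gripper_width: 0.002
```

Call:
carry_out --moves '[[[0,0,0],[0,0,0.1],0],[[0,0,0],[0,0,0.1],0]]'

```text
t: 5.38
eef_pos: [0.4692, 0.2738, 0.0862]
tool_rot: [0.0, 1.0, 0.0, -0.0]
contact_force: [-0.9, 0.5, -0.6]
gripper_width: -0.001
```

Call:
carry_out --moves '[[[0,0,0],[0,0,0.1],0],[[0,0,0],[0,0,0.1],0]]'

```text
t: 5.62
eef_pos: [0.4692, 0.2738, 0.0852]
tool_rot: [0.0, 1.0, 0.0, -0.0]
contact_force: [-0.3, 0.5, -0.2]
gripper_width: 0.002
```

Call:
carry_out --moves '[[[0,0,0],[0,0,0.1],0],[[0,0,0],[0,0,0.1],0]]'

```text
t: 5.88
eef_pos: [0.4692, 0.2739, 0.0843]
tool_rot: [0.0, 1.0, 0.0, 0.0]
contact_force: [0.6, 0.3, 0.1]
gripper_width: 0.005
```

Call:
carry_out --moves '[[[0,0,0],[0,0,0.1],0],[[0,0,0],[0,0,0.1],0]]'

```text
t: 6.12
eef_pos: [0.4692, 0.2739, 0.0835]
tool_rot: [0.0, 1.0, 0.0, 0.0]
contact_force: [-2.0, -0.8, 3.2]
gripper_width: -0.0
```

Call:
carry_out --moves '[[[0,0,0],[0,0,0],0],[[0,0,0],[0,0,0],0]]'

```text
t: 6.38
eef_pos: [0.4692, 0.2739, 0.0834]
tool_rot: [-0.0, 1.0, 0.0, 0.0]
contact_force: [-0.8, -1.5, 3.5]
gripper_width: 0.003
```

Call:
carry_out --moves '[[[0,0,0],[0,0,0.1],0],[[0,0,0],[0,0,0.1],0]]'

```text
t: 6.62
eef_pos: [0.4692, 0.2739, 0.0827]
tool_rot: [0.0, 1.0, 0.0, 0.0]
contact_force: [-1.6, -2.4, 8.2]
gripper_width: -0.002
```

Key 1 is stiff: 8 N after about 0.7 mm of travel, with contact about 3 mm below the height of an up key. It is probably the latched one. I'll lift off and tap the others.

Call:
carry_out --moves '[[[0,0,0],[0,0,-2.3],0],[[0,0,0],[0,2.5,-2.3],0],[[0,0,0],[0,4.7,-2.3],0],[[0,0,0],[0,4.7,-0.8],0],[[0,0,0],[0,4.7,-0.8],0]]'

```text
t: 7.25
eef_pos: [0.4683, 0.2271, 0.0889]
tool_rot: [0.0, 1.0, 0.0, -0.001]
contact_force: [-0.1, 0.2, -0.1]
gripper_width: 0.002
```

Call:
carry_out --moves '[[[0,0,0],[0,0,0.2],0],[[0,0,0],[0,0,0.4],0],[[0,0,0],[0,0,0.5],0],[[0,0,0],[0,0,0.5],0]]'

```text
t: 7.75
eef_pos: [0.4693, 0.2276, 0.0856]
tool_rot: [-0.0, 1.0, 0.0, 0.0]
contact_force: [-0.7, 1.3, 2.5]
gripper_width: -0.001
```

Call:
carry_out --moves '[[[0,0,0],[0,0,0.1],0],[[0,0,0],[0,0,0.1],0],[[0,0,0],[0,0,0.1],0]]'

```text
t: 8.12
eef_pos: [0.4695, 0.2271, 0.0845]
tool_rot: [-0.0, 1.0, 0.0, 0.0]
contact_force: [0.4, 2.2, 3.0]
gripper_width: 0.001
```

Key 2 makes contact higher up and gives. Next is key 3.

Call:
carry_out --moves '[[[0,0,0],[0,0,-2.3],0],[[0,0,0],[0,2.5,-2.3],0],[[0,0,0],[0,4.6,-2.3],0],[[0,0,0],[0,4.6,-0.6],0],[[0,0,0],[0,4.6,-0.6],0]]'

```text
t: 8.75
eef_pos: [0.468, 0.1806, 0.0886]
tool_rot: [0.001, 1.0, 0.0, -0.002]
contact_force: [0.1, -0.6, 0.1]
gripper_width: -0.002
```

Call:
carry_out --moves '[[[0,0,0],[0,0,0.2],0],[[0,0,0],[0,0,0.4],0],[[0,0,0],[0,0,0.4],0],[[0,0,0],[0,0,0.4],0]]'

```text
t: 9.25
eef_pos: [0.4694, 0.1814, 0.0866]
tool_rot: [-0.0, 1.0, 0.0, 0.0]
contact_force: [-0.7, 1.0, 1.8]
gripper_width: 0.001
```

Call:
carry_out --moves '[[[0,0,0],[0,0,0.1],0],[[0,0,0],[0,0,0.15],0],[[0,0,0],[0,0,0.15],0]]'

```text
t: 9.62
eef_pos: [0.4695, 0.1812, 0.085]
tool_rot: [-0.0, 1.0, 0.0, 0.0]
contact_force: [0.0, 1.4, 2.8]
gripper_width: -0.001
```

Key 3 gives too. Next is key 4.

Call:
carry_out --moves '[[[0,0,0],[0,0,-2.3],0],[[0,0,0],[0,2.5,-2.3],0],[[0,0,0],[0,4.6,-2.3],0],[[0,0,0],[0,4.6,-0.6],0],[[0,0,0],[0,4.6,-0.6],0]]'

```text
t: 10.25
eef_pos: [0.468, 0.1348, 0.0892]
tool_rot: [0.0, 1.0, 0.0, -0.002]
contact_force: [0.2, -0.4, 0.4]
gripper_width: -0.001
```

Call:
carry_out --moves '[[[0,0,0],[0,0,0.2],0],[[0,0,0],[0,0,0.4],0],[[0,0,0],[0,0,0.4],0],[[0,0,0],[0,0,0.4],0]]'

```text
t: 10.75
eef_pos: [0.4694, 0.1353, 0.0871]
tool_rot: [-0.0, 1.0, 0.0, 0.0]
contact_force: [-0.2, 1.3, 2.5]
gripper_width: 0.003
```

Call:
carry_out --moves '[[[0,0,0],[0,0,0.1],0],[[0,0,0],[0,0,0.2],0],[[0,0,0],[0,0,0.2],0]]'

```text
t: 11.12
eef_pos: [0.4695, 0.1351, 0.0849]
tool_rot: [-0.0, 1.0, 0.0, 0.0]
contact_force: [-0.6, 1.5, 3.4]
gripper_width: -0.001
```

Keys 2, 3 and 4 give, so key 1 is the latched one. I'll lift off, go back over key 1 and press in small steps.

Call:
carry_out --moves '[[[0,0,0],[0,0,-2.5],0],[[0,0,0],[0,-5,-2.5],0],[[0,0,0],[0,-10,-2.5],0],[[0,0,0],[0,-13.7,-2.5],0],[[0,0,0],[0,-13.7,-2.5],0]]'

```text
t: 11.75
eef_pos: [0.4684, 0.2751, 0.1097]
tool_rot: [-0.001, 1.0, 0.002, -0.0]
contact_force: [-0.4, -0.5, 0.1]
gripper_width: 0.003
```

Call:
carry_out --moves '[[[0,0,0],[0,0,1.2],0],[[0,0,0],[0,0,2.2],0],[[0,0,0],[0,0,2.5],0],[[0,0,0],[0,0,2.7],0],[[0,0,0],[0,0,2.7],0]]'

```text
t: 12.38
eef_pos: [0.4692, 0.2706, 0.0829]
tool_rot: [0.001, 1.0, -0.0, -0.0]
contact_force: [0.0, -4.1, 3.8]
gripper_width: 0.005
```

Call:
carry_out --moves '[[[0,0,0],[0,0,0.1],0],[[0,0,0],[0,0,0.2],0],[[0,0,0],[0,0,0.2],0]]'

```text
t: 12.75
eef_pos: [0.4693, 0.2708, 0.0812]
tool_rot: [0.001, 1.0, -0.0, -0.0]
contact_force: [-2.9, -4.0, 5.5]
gripper_width: 0.001
```

Call:
carry_out --moves '[[[0,0,0],[0,0,0.1],0],[[0,0,0],[0,0,0.2],0],[[0,0,0],[0,0,0.2],0]]'

```text
t: 13.12
eef_pos: [0.4693, 0.2708, 0.0794]
tool_rot: [0.001, 1.0, -0.0, 0.0]
contact_force: [-3.2, -4.8, 7.8]
gripper_width: 0.002
```

Call:
carry_out --moves '[[[0,0,0],[0,0,0.1],0],[[0,0,0],[0,0,0.2],0],[[0,0,0],[0,0,0.2],0]]'

```text
t: 13.5
eef_pos: [0.4693, 0.2709, 0.0775]
tool_rot: [0.001, 1.0, -0.0, 0.0]
contact_force: [-2.5, -4.1, 9.6]
gripper_width: 0.002
```

Call:
carry_out --moves '[[[0,0,0],[0,0,0.1],0],[[0,0,0],[0,0,0.1],0]]'

```text
t: 13.75
eef_pos: [0.4693, 0.2709, 0.0766]
tool_rot: [0.001, 1.0, -0.0, 0.0]
contact_force: [-3.3, -5.2, 10.7]
gripper_width: -0.002
```

It is about 10 mm down now, so the catch should have let go. I'll back off and see whether the key follows the finger up.

Call:
carry_out --moves '[[[0,0,0],[0,0,-0.4],0],[[0,0,0],[0,0,-0.6],0],[[0,0,0],[0,0,-0.8],0],[[0,0,0],[0,0,-0.8],0],[[0,0,0],[0,0,-0.8],0]]'

```text
t: 14.38
eef_pos: [0.4696, 0.2718, 0.0839]
tool_rot: [-0.0, 1.0, 0.0, 0.0]
contact_force: [-0.2, -2.7, 4.3]
gripper_width: -0.0
```

Call:
carry_out --moves '[[[0,0,0],[0,0,-4],0],[[0,0,0],[0,0,-8],0],[[0,0,0],[-3,0,-11],0],[[0,0,0],[-3,0,-11],0],[[0,0,0],[-3,0,-11],0]]'

```text
t: 15.0
eef_pos: [0.4394, 0.2718, 0.1932]
tool_rot: [0.0, 1.0, 0.0, -0.0]
contact_force: [-0.4, 0.6, 0.1]
gripper_width: 0.004
```

```bash
python3 -c "
from h import *
im=bot.read_camera('wrist')[:,:,::-1];print(bot.get_obs()['eef_pos'])
cv2.imwrite('pics/wrist3.png',cv2.resize(im[100:340,200:600],(800,480)))
s=bot.read_camera('side')[:,:,::-1]
cv2.imwrite('pics/side3.png',cv2.resize(s[180:300,220:400],(720,480)))
for d in bot.silhouettes('key_a','wrist')[:5]:print(d['score'],d['location'],px2w('wrist',d['location'],.07),cv2.minAreaRect(np.argwhere(d['region'])[:,::-1].astype(np.float32)))
"
```

```text
[0.43936905 0.27154547 0.19278715]
0.95 [381.4, 199.8] [0.47081895 0.22756187 0.07      ] ((382.32293701171875, 201.0411376953125), (42.097415924072266, 49.3883056640625), 2.8624050617218018)
0.86 [444.8, 202.5] [0.46881214 0.18097487 0.07      ] ((442.43853759765625, 201.4923095703125), (43.66022491455078, 49.7379264831543), 7.125016689300537)
0.79 [320.2, 202.1] [0.46911662 0.27228519 0.07      ] ((322.5, 199.5), (49.0, 39.0), 90.0)
0.62 [504.6, 203.6] [0.46798924 0.13697756 0.07      ] ((503.5, 202.5), (47.0, 53.0), 90.0)
```

View pics/wrist3.png

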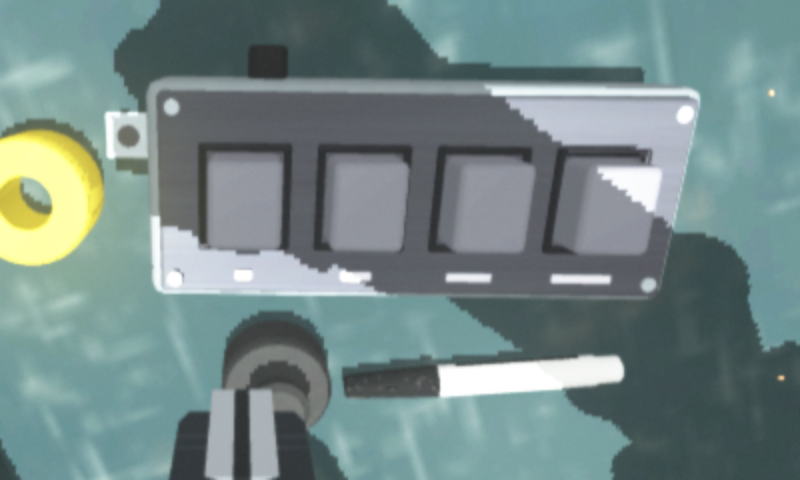

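View pics/side3.png

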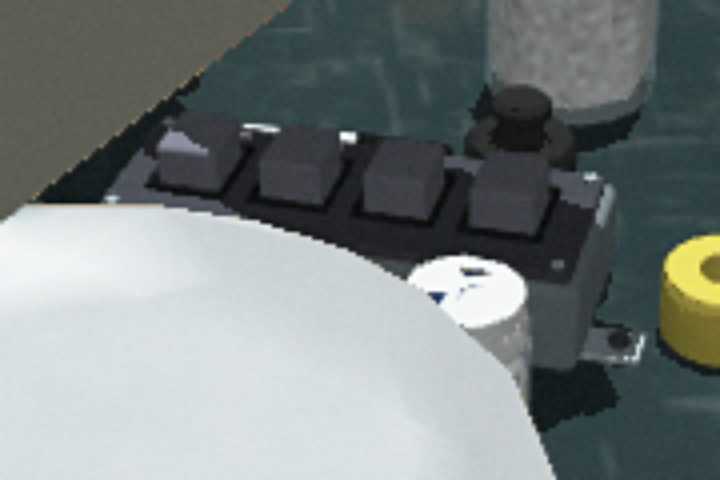

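Seen from the wrist at 2x, all four caps look the same. Key 1 is at about (245, 200) in the crop, and the weight, pen and ribbon have not moved. In the side crop the four caps stand out from the box by about the same amount. A light touch will confirm that key 1 is up: it should make contact about 3 mm higher than on the first tap.

Call:
carry_out --moves '[[[0,0,0],[3,0,3],0],[[0,0,0],[3,0,7.5],0],[[0,0,0],[3,0,9.8],0],[[0,0,0],[3,0,10.6],0],[[0,0,0],[3,0,10.65],0]]'

```text
t: 15.78
eef_pos: [0.4691, 0.2717, 0.087]
tool_rot: [0.0, 1.0, 0.0, -0.001]
contact_force: [-0.4, -0.8, 2.9]
gripper_width: -0.0
```

Call:
carry_out --moves '[[[0,0,0],[0,0,0.05],0],[[0,0,0],[0,0,0.05],0],[[0,0,0],[0,0,0.05],0]]'

```text
t: 16.15
eef_pos: [0.4696, 0.2721, 0.0874]
tool_rot: [-0.0, 1.0, 0.0, 0.001]
contact_force: [0.5, 0.3, 0.5]
gripper_width: 0.004
```

Contact now comes at 0.087 m. On the first tap there was none until 0.084 m, so key 1 is fully up. I'll lift off and check the other objects.

Call:
carry_out --moves '[[[0,0,0],[0,0,-5],0],[[0,0,0],[0,0,-11],0],[[0,0,0],[0,0,-17],0],[[0,0,0],[0,12,-20],0],[[0,0,0],[0,12,-20],0]]'

```text
t: 16.77
eef_pos: [0.4693, 0.1509, 0.2883]
tool_rot: [-0.0, 1.0, 0.001, 0.001]
contact_force: [0.5, -1.1, -0.1]
gripper_width: -0.002
```

Call:
carry_out --moves '[[[0,0,0],[0,20,0],0],[[0,0,0],[0,20,0],0],[[0,0,0],[0,20,0],0],[[0,0,0],[0,20,0],0],[[0,0,0],[0,20,0],0]]'

```text
t: 17.4
eef_pos: [0.4693, -0.0484, 0.287]
tool_rot: [-0.0, 1.0, -0.001, 0.0]
contact_force: [-0.8, 0.3, -0.6]
gripper_width: -0.001
```

```bash
python3 -c "
from h import *
np.set_printoptions(precision=4,suppress=True)
bot.read_camera('top')
for n,z in(('weight',.05),('marker_pen',.017),('brush',.05),('spice_jar',.098),('ribbon',.032)):
    for d in bot.silhouettes(n,'top')[:1]: print(n,d['score'],px2w('top',d['location'],z))
o=bot.get_obs();print(o['t'],o['eef_pos'],o['contact_force'])
bot.hand_in()"
```

```text
weight 0.73 [0.3713 0.255  0.05  ]
marker_pen 0.93 [0.3632 0.1624 0.017 ]
brush 0.58 [0.5674 0.1543 0.05  ]
spice_jar 0.91 [0.5801 0.2829 0.098 ]
ribbon 0.92 [0.4529 0.3682 0.032 ]
17.7 [ 0.4695 -0.0467  0.2868] [-0.5131 -0.2477 -0.7056]
the job is handed in; nothing more can be done
```

I tapped the four keys from left to right, freed the latched one and handed the job in at about 18 s; no verdict was reported. The left-hand end key was the latched one. It was stiff, reaching about 8 N after 0.7 mm, and sat about 3 mm low. The other three gave at about 3 N.

After lifting off, I pressed the latched key to about 10 mm down (up to 10.7 N), and it followed the finger back up.

**Last checks:**
- **Latched key:** a light touch afterwards met it at the full up height, with contact at TCP 0.087 m instead of 0.084 m on the first tap. That touch also read about 3 N for a moment.
- **Objects beside the box:** the weight, brush, spice jar and ribbon came out within about 3 mm of where they started. The pen's estimate differed by about 11 mm. I put that down to the network's outline of it, as the fingers never went near the pen, but I did not re-measure.
- **Hand:** it ended clear of everything, with no contact force beyond noise.

**Did not fully agree:** in the second press, the latched key gave at 4–8 N, sooner than the stiff feel of the first tap suggested. I did not check its state between the tap and the press, so I can't rule out that its catch let go early. The tap itself went only about 4–5 mm down, short of the 7 mm release point.

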